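Shut off the bench air

ROBOT

A 6-joint arm with a two-finger parallel gripper is mounted at the origin on the work surface. World frame = base frame: x ahead of the robot, y to its left, z up, the work surface at z = 0. Lengths are in m, angles in rad, forces in N, time in s.
With the tool pointing down it reaches from about 0.35 to 0.775 m from the base axis. Payload 5.5 kg.
Tool frame: the origin (TCP) lies midway between the tips of the shut fingers; the grasp point (between the pads) lies grip_point_offset behind it (grip_point_offset is the distance from the TCP to the grasp point, in m); z points along the fingers, y is the direction in which the jaws open and shut (so a half turn about z gives the same grasp; the last joint's range is limited). The gripper opens to 85 mm and grips with 20 to 120 N. Pads are 22 mm wide; open, the fingers measure 114 mm over their backs; the gripper's body (76 mm by 85 mm) begins 54 mm behind the grasp point. The pads swing forward as they close: fully open they stand 13 mm farther back than shut.
Start: joints at [1.074, 0.313, 0.046, 1.304, 0, 1.431], TCP at [0.201, 0.539, 0.231] pointing down, gripper open.
Joint ranges: [-2.76, 2.76], [-0.86, 1.69], [-1.03, 1.26], [-2.2, 2.34], [-1.47, 1.5], [-3.14, 3.14]. Speed limits (rad/s): [2.57, 2.57, 3.14, 3.14, 3.14, 3.14].

INTERFACE

Orientations are given as a unit quaternion [w, x, y, z].
In Python, from workcell import * gives the robot as it stands.
- The arm moves only by the tool send_rows, never from a script. Its argument "series" is one flat list of numbers, 7 for each row, row after row: the shift along the tool's x, y, z in cm, then the turn, a rotation vector about the tool's x, y, z in degrees, then the opening, from 0 (shut) to 1 (fully open). A call has 1 to 10 rows; each row is the pose to reach, as a shift and turn from the pose commanded when the call began, along the tool's axes at that moment; what a row does not reach only later rows make up. A row lasts 1/12 s, in which the tool goes at most 41.7 mm and 7.16 degrees, less where a joint would pass 70% of its speed; a pose out of reach is approached as far as the arm can. A call with a gripper value outside its range is refused whole. The fingers move at their own pace and stop on an object; "newtons" is the grip in N (left out, the last holds). Time passes only in rows, so rows that repeat a pose let the fingers close. It gives the time, the measured TCP pose, the force and the opening at its end, in the units of the state.
- get_state(): the state, without advancing time (a new reading comes with each control period).
- read_camera(name): name is "side" or "top"; returns the picture (420x560x3 uint8, blue, green, red); there is no depth.
- camera_info(name): a dict with "K" (3x3 intrinsics, pixels), "xyz" and "attitude" of the camera in the world. Camera axes: x right, y down, z forward; pixel columns grow to the right and rows downward; lengths in m; the calibration is good to about 2 mm. A picture is of the moment at which its call begins. camera_info takes no time and is no camera call.
- hand_in(): hands the job in, once; it reports no verdict.
Trained networks look in the newest picture that a camera, given by its name, has taken for a name from the list of things; names that differ only in an ending like _2 or _b are one class to them, and where a whole thing is asked for, a point or a joint stands for the part that bears it (a point fixed in the world has none). Each returns a list of dicts, best first, with "p" (0 to 1); they miss things now and then, are a little off and sometimes report something else, mostly with a low value. They report only what shows in the picture. A call takes as long as a camera call.
- silhouettes(camera, label): "pixels" (420x560 bool, what is visible of it) and "box" ([left, top, width, height] in pixels, round what is visible of it).
The state is a dict: "clock": time; "joint_pos": joint angles; "qvel": joint speeds; "tau": joint torques, N m; "tcp_pos": TCP position; "orientation": TCP orientation; "wrist_force": force on the tool from outside, world axes, zero at the start; "ft_torque": the same for the moment, N m; "finger_gap": finger opening in m.
Only numpy, scipy, OpenCV 4.12 (cv2) and the standard library are available. Lean on these libraries where they do the work, as an engineer would, in place of code of your own. Each camera call takes 0.05 s, during which the arm holds its last target. There are 200 camera calls.

TASK

Shut off the compressed air at this print-carving bench: push the loose plywood cover of the grey valve box along its guides, all the way to the other (blank) end, to uncover two valve handles, then push the red handle fully shut, square across its pipe, clockwise seen from above. The cover is only to be slid, never lifted, and it stays at that end; leave the blue handle and everything else on the bench as they are.

Things in the scene. Friction and masses are not known exactly. Their poses are not given: they have to be found in the camera images.
- valve_box: Grey steel box fixed to the bench, 190 mm (x) by 470 mm (y). Origin: centre of its underside; x points away from the robot, y to its left. The -y half is the valve bay (inside 150 mm in x, y = -225 to -5 mm), the +y half a blank deck 66 mm high. The cover rests on sills 70 mm high along both long sides, between guide lips 79 mm high; end stops, 82 mm high, have inner faces at y = +-225 mm.
- cover: Loose plywood cover 170 mm (x) by 215 mm (y) by 5 mm, about 0.4 kg, lying on the box's sills; origin: centre of its underside (70 mm above the bench), axes as the box's. It starts over the bay at box y about -0.11 m and slides along the box's +y until it meets the end stop at box y = +0.1175 m. About 1 to 6 N slides it.
- cover_rib (a point): Centre of the black rib across the middle of the cover: 90 mm along x, 14 mm thick in y, 28 mm tall; its top is 103 mm above the bench and its foot 75 mm. Push on its side.
- red_handle (a joint): Angle of the red valve handle: 0 open (along the pipe, pointing along the box's -x), pi/2 shut against a fixed stop (across the pipe, pointing along the box's +y). It turns clockwise seen from above, starts at 0 to 0.25, stays where it is left; about 3 N at 42 mm from the pivot turns it.
- red_pivot (a point): On the pivot of the red handle, 51 mm above the bench (mid-height of the handle). The red valve is at box (30, -165) or (30, -73) mm, the blue one at the other place. The pipes run along the box's x, everything but the handles and their stems below 38 mm.
- red_tip (a point): Near the free end of the red handle, 55 mm from its pivot (the handle ends at 58 mm). The handle is a level bar 14 mm wide and 14 mm tall, from 44 to 58 mm above the bench.
- blue_pivot (a point): On the pivot of the blue handle, of the same kind and size as the red one, to be left as it is. Behind the box each pipe ends in a brass elbow up to 33 mm high.
- blue_tip (a point): Near the free end of the blue handle, 55 mm from its pivot.
- tin_mid (a point): Bystander: ink tin, 68 mm wide, 55 mm tall; its centre.
- roller_mid (a point): Bystander: rubber ink roller with a wooden handle, lying, about 190 mm long; the middle of the roller.
- gouge_mid (a point): Bystander: carving gouge with wooden handle, 160 mm long, lying flat; its middle.
- block_mid (a point): Bystander: carved print block 130 x 160 x 22 mm, lying flat; its centre.
- brush_mid (a point): Bystander: bench brush 170 mm long, lying flat; a point on it.
- mug_mid (a point): Bystander: blue mug 80 mm tall, 76 mm wide; its centre.

How it is judged:
By the outcome, as a careful person would: the job done as asked, in the order asked, and still so for the second after the job is handed in, with the robot touching nothing.
It also fails if it takes over 48 s, if anything falls off the work surface, if the arm or the gripper's body presses on something with over 40 N, if the wrist force passes 120 N, or if a joint passes its speed limit or range.

## Working session

There is one attempt and no reset: what is moved stays moved. The work goes in short steps, Python scripts to look and compute and a tool call to move; the robot and the scene stay as the last step left them, time stands still between calls to the robot, and variables do not carry over. Pictures are saved under pics/ and viewed, about 8 in all and at most 12, crops included, and the job is handed in when it is done.

Besides the shell and the picture viewer there is one more tool, called by a JSON object that holds its "op" and its "data", one argument or row to a line. send_rows: Moves the arm, as the interface text tells. Its arguments: {"type":"object","properties":{"series":{"type":"array"},"newtons":{"type":"number"}},"required":["series"]}

```bash
ls; mkdir -p pics; cat > h.py <<'E'
from workcell import *
import numpy as np, cv2
from scipy.spatial.transform import Rotation as R
def rot(a):
    a=np.array(a,float)
    return a if a.shape==(3,3) else R.from_quat(np.r_[a[1:],a[0]]).as_matrix()
def ray(cam,u,v,z):
    c=camera_info(cam);d=rot(c["attitude"])@np.linalg.solve(np.array(c["K"]),[u,v,1]);o=np.array(c["xyz"])
    return o+d*(z-o[2])/d[2]
def proj(cam,p):
    c=camera_info(cam);q=np.array(c["K"])@(rot(c["attitude"]).T@(np.array(p)-c["xyz"]));return q[:2]/q[2]
E
python3 - <<'E'
from h import *
for n in("side","top"):
    print(camera_info(n)); cv2.imwrite(f"pics/{n}0.png",read_camera(n))
    for l in("valve_box","cover","cover_rib"):
        for s in silhouettes(n,l)[:2]:
            m=s["pixels"].astype(np.uint8);ys,xs=np.nonzero(m)
            print(n,l,round(s["p"],2),s["box"],xs.mean(),ys.mean(),cv2.minAreaRect(np.c_[xs,ys].astype(np.float32)))
print(get_state())
E
```

```text
pics
{'K': array([[411.15195941,   0.        , 275.79862583],
       [  0.        , 411.15195941, 211.45443771],
       [  0.        ,   0.        ,   1.        ]]), 'xyz': array([ 0.39564824, -0.7377449 ,  0.67104081]), 'attitude': array([-0.45534395,  0.88394635, -0.09872196,  0.03942978])}
side valve_box 0.61 [226.5, 174.4, 133.6, 156.5] 283.5795130795131 247.44781144781146 ((294.15374755859375, 247.969482421875), (157.60789489746094, 112.3282241821289), 80.45086669921875)
side cover 0.89 [239.3, 221.6, 98.3, 80.2] 286.3062271062271 261.6249084249084 ((289.38507080078125, 259.7078552246094), (71.25835418701172, 86.2249984741211), 80.78897094726562)
side cover 0.2 [234.0, 163.4, 42.3, 14.9] 252.63286713286712 168.55594405594405 ((253.79278564453125, 169.0635223388672), (15.977885246276855, 40.47030258178711), 86.98721313476562)
side cover_rib 0.96 [245.0, 221.3, 90.5, 78.3] 286.71462566355484 261.6135822807981 ((289.56890869140625, 260.0303039550781), (70.55088806152344, 86.99147033691406), 81.74057006835938)
{'K': array([[456.27557299,   0.        , 278.27111858],
       [  0.    
[... 744 characters left out ...]
 2.2025980949401855)
{'clock': 0.4, 'joint_pos': array([ 1.07439482e+00,  3.13360860e-01,  4.59470795e-02,  1.30360237e+00,
       -1.52820044e-05,  1.43118681e+00]), 'qvel': array([ 0.00148716, -0.00304113,  0.00203118, -0.0023412 ,  0.00128575,
       -0.00038761]), 'tau': array([-5.53824866e-04, -4.79895830e+01,  2.98391569e+01,  5.02677140e-03,
       -1.23894188e-04, -2.42685053e-05]), 'tcp_pos': array([0.20083137, 0.53874867, 0.23116895]), 'orientation': array([-2.71081154e-05,  1.77451254e-01,  9.84129585e-01, -1.06788799e-04]), 'wrist_force': array([-0.10725558, -0.85959142,  0.12378272]), 'ft_torque': array([-0.01383518, -0.0248761 ,  0.02025248]), 'finger_gap': 0.08540393944005333}
```

```bash
python3 - <<'E'
import cv2
i=cv2.imread("pics/top0.png");cv2.imwrite("pics/a.png",cv2.resize(i[150:300,170:400],(800,522),interpolation=cv2.INTER_CUBIC))
E
```

```text
(no output)
```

View pics/top0.png

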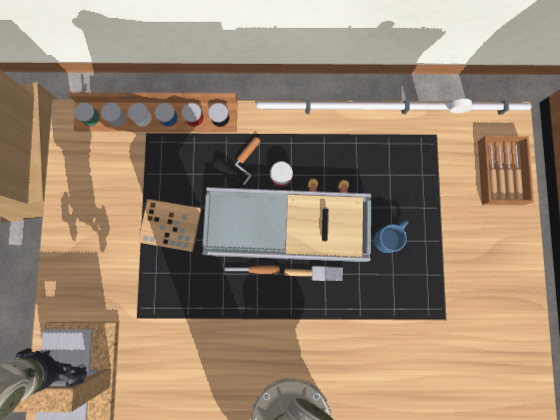

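View pics/side0.png

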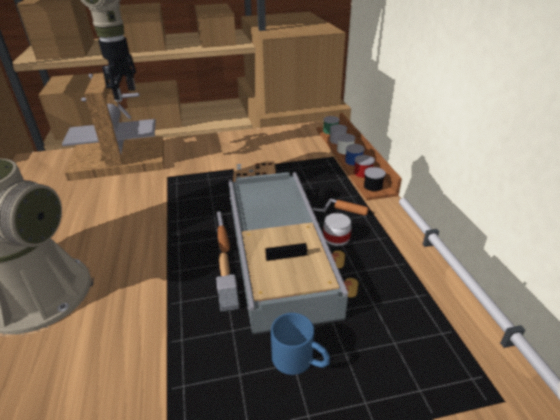

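View pics/a.png

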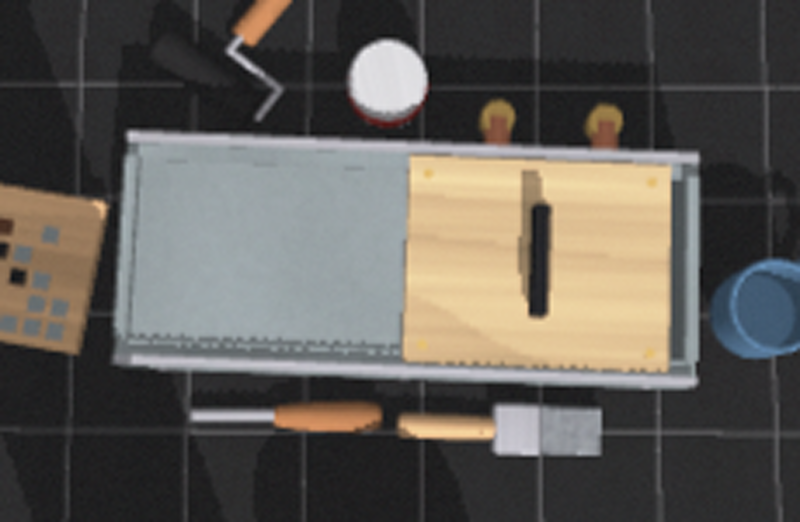

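```bash
python3 - <<'E'
from h import *
s=230/800
f=lambda p,z:ray("top",170+p[0]*s,150+p[1]*s,z).round(4)
B=[f(p,.08) for p in((128,132),(698,155),(697,386),(115,364))];C=[f(p,.075) for p in((410,155),(671,168),(668,372),(404,361))]
for Q in(B,C):
    Q=np.array(Q);print(Q[:,:2].tolist(),Q.mean(0),[np.linalg.norm(Q[i]-Q[i-1]).round(3) for i in range(4)],[np.degrees(np.arctan2(-(a-b)[0],(a-b)[1])).round(2) for a,b in((Q[0],Q[1]),(Q[3],Q[2]))])
print("rib",f((541,260),.103), f((541,204),.103),f((538,317),.103))
print("mug top",f((772,305),.08),"side rib",ray("side",286,248,.103))
print(rot(get_state()["orientation"]).round(3))
E
```

```text
[[0.6477, 0.2432], [0.6304, -0.2243], [0.4422, -0.2185], [0.4578, 0.2484]] [0.544525 0.0122   0.08    ] [np.float64(0.19), np.float64(0.468), np.float64(0.188), np.float64(0.467)] [np.float64(-2.12), np.float64(-1.91)]
[[0.6304, 0.0116], [0.6204, -0.2029], [0.4535, -0.1965], [0.4615, 0.0162]] [ 0.54145 -0.0929   0.075  ] [np.float64(0.169), np.float64(0.215), np.float64(0.167), np.float64(0.213)] [np.float64(-2.67), np.float64(-2.15)]
rib [ 0.5406 -0.0923  0.103 ] [ 0.5857 -0.0928  0.103 ] [ 0.4951 -0.0894  0.103 ]
mug top [ 0.5075 -0.2808  0.08  ] side rib [ 0.54442489 -0.09447716  0.103     ]
[[-0.937  0.349 -0.   ]
 [ 0.349  0.937 -0.   ]
 [ 0.    -0.    -1.   ]]
```

{"op": "send_rows", "data": {
  "series": [-4,-3.7,0,0,0,-4,0,-7.5,-7,0,0,0,-8,0,-11,-10.2,0,0,0,-12,0,-14.5,-13.4,0,0,0,-16,0,-18,-16.6,0,0,0,-18.4,0,-21,-19.4,0,0,0,-18.4,0,-24,-22.2,0,0,0,-18.4,0,-27,-25,0,0,0,-18.4,0,-29.5,-27.2,0,0,0,-18.4,0,-31,-28.6,0,0,0,-18.4,0],
  "newtons": 30
}}

```text
clock: 1.23
tcp_pos: [0.3896, 0.1653, 0.2317]
orientation: [0.001, 0.018, 1.0, 0.0]
wrist_force: [1.4, 1.7, -0.1]
finger_gap: 0.0005
```

```bash
cat >> h.py <<'E'
c0=np.array([.5445,.0122]);ey=np.array([.0365,.9993]);ex=np.array([.9993,-.0365])
def w(b,z): return np.r_[c0+b[0]*ex+b[1]*ey,z]
def st():
    s=get_state();p=np.array(s["tcp_pos"]);T=rot(s["orientation"]);d=p[:2]-c0
    print("t",round(s["clock"],2),"world",p.round(4),"box",(d@ex).round(4),(d@ey).round(4),"F",np.round(s["wrist_force"],1),"gap",round(s["finger_gap"],4),"yawy-box deg",np.degrees(np.arctan2(T[1,1],T[0,1])-np.arctan2(ey[1],ey[0])).round(2),"tilt",T[:,2].round(3))
    return p,T
def to(b,z):
    p,T=st();print("shift cm",(T.T@(w(b,z)-p)*100).round(2))
E
python3 -c "
from h import *
to((0,-.1415),.231)
print({k:v for k,v in globals().items() if 'grip_point' in k})"
```

```text
t 1.23 world [0.3896 0.1653 0.2317] box -0.1604 0.1473 F [ 1.4  1.7 -0.1] gap 0.0005 yawy-box deg 0.07 tilt [ 0.001  0.    -1.   ]
shift cm [-16.   -28.9    0.07]
{'grip_point_offset': 0.0187}
```

{"op": "send_rows", "data": {
  "series": [-1.8,-3.3,0,0,0,0,0,-3.8,-6.8,0,0,0,0,0,-5.7,-10.3,0,0,0,0,0,-7.6,-13.8,0,0,0,0,0,-9.5,-17.3,0,0,0,0,0,-11.4,-20.6,0,0,0,0,0,-13,-23.6,0,0,0,0,0,-14.3,-26,0,0,0,0,0,-15.3,-27.8,0,0,0,0,0,-15.8,-28.6,0,0,0,0,0]
}}

```text
clock: 2.07
tcp_pos: [0.5378, -0.1271, 0.2309]
orientation: [0.0, 0.019, 1.0, -0.0]
wrist_force: [0.9, -0.1, -0.0]
finger_gap: -0.0002
```

{"op": "send_rows", "data": {
  "series": [0,0,2.5,0,0,0,0,0,0,5,0,0,0,0,0,0,7,0,0,0,0,0,0,8,0,0,0,0,0,0,8,0,0,0,0,0,0,8,0,0,0,0]
}}

```text
clock: 2.57
tcp_pos: [0.5366, -0.1238, 0.1515]
orientation: [-0.0, 0.018, 1.0, 0.0]
wrist_force: [1.2, -0.7, 0.3]
finger_gap: -0.0001
```

```bash
python3 - <<'E'
from h import *
to((0,-.1415),.087)
a=read_camera("top");b=read_camera("side")
cv2.imwrite("pics/b.png",np.hstack([cv2.resize(a[150:300,250:400],(400,400)),cv2.resize(b[150:330,180:360],(400,400))]))
E
```

```text
t 2.57 world [ 0.5366 -0.1238  0.1515] box -0.0029 -0.1362 F [ 1.2 -0.7  0.3] gap -0.0001 yawy-box deg 0.08 tilt [-0.001  0.    -1.   ]
shift cm [-0.3  -0.54  6.45]
```

View pics/b.png

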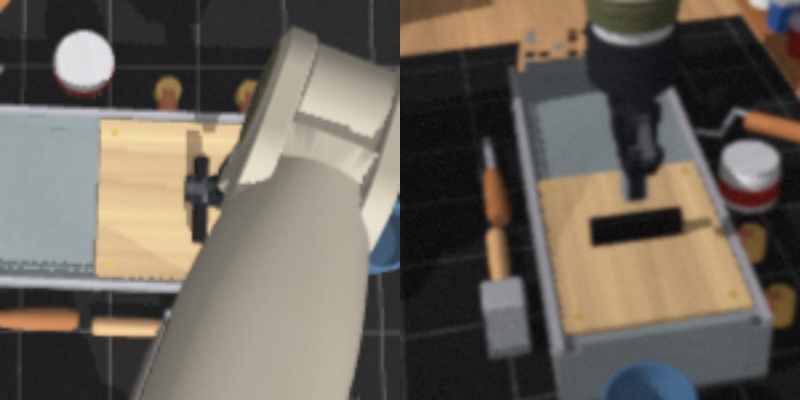

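```bash
python3 - <<'E'
from h import *
p=get_state()["tcp_pos"]
a=proj("top",p);b=proj("side",p);print(a,b,"in pic",(a-[250,150])*400/150,(b-[180,150])*400/180+[400,0])
E
```

```text
[339.51917371 223.67626779] [286.03687052 238.93648214] in pic [238.71779657 196.47004745] [635.63749004 197.63662698]
```

{"op": "send_rows", "data": {
  "series": [-0.2,-0.4,0,0,0,0,0,-0.2,-0.5,1.5,0,0,0,0,-0.2,-0.5,3,0,0,0,0,-0.2,-0.5,4.5,0,0,0,0,-0.2,-0.5,5.5,0,0,0,0,-0.2,-0.5,6.3,0,0,0,0,-0.2,-0.5,6.5,0,0,0,0,-0.2,-0.5,6.5,0,0,0,0]
}}

```text
clock: 3.33
tcp_pos: [0.5386, -0.1295, 0.0861]
orientation: [-0.0, 0.018, 1.0, 0.0]
wrist_force: [0.1, -0.3, -0.5]
finger_gap: 0.0002
```

```bash
python3 -c "
from h import *
to((0,.089),.087)"
```

```text
t 3.33 world [ 0.5386 -0.1295  0.0861] box -0.0007 -0.1418 F [ 0.1 -0.3 -0.5] gap 0.0002 yawy-box deg 0.04 tilt [-0.  0. -1.]
shift cm [-0.09 23.08 -0.08]
```

{"op": "send_rows", "data": {
  "series": [0,0.5,0,0,0,0,0,0,1,0,0,0,0,0,0,1.5,0,0,0,0,0,0,2,0,0,0,0,0,0,2.5,0,0,0,0,0,0,3,0,0,0,0,0,0,3.5,0,0,0,0,0,0,4,0,0,0,0,0]
}}

```text
clock: 4.0
tcp_pos: [0.5406, -0.0895, 0.0869]
orientation: [0.001, 0.018, 1.0, -0.001]
wrist_force: [0.3, -3.7, 3.1]
finger_gap: 0.0003
```

{"op": "send_rows", "data": {
  "series": [0,0.8,0,0,0,0,0,0,1.8,0,0,0,0,0,0,2.8,0,0,0,0,0,0,3.8,0,0,0,0,0,0,4.8,0,0,0,0,0,0,5.8,0,0,0,0,0,0,6.8,0,0,0,0,0,0,7.8,0,0,0,0,0,0,8.8,0,0,0,0,0,0,9.5,0,0,0,0,0]
}}

```text
clock: 4.83
tcp_pos: [0.5433, 0.0069, 0.0862]
orientation: [-0.0, 0.017, 1.0, 0.0]
wrist_force: [0.4, -3.5, 2.9]
finger_gap: 0.0001
```

```bash
python3 - <<'E'
from h import *
to((0,.089),.086)
b=read_camera("side")
cv2.imwrite("pics/c.png",cv2.resize(b[140:340,180:380],(600,600)))
E
```

```text
t 4.83 world [0.5433 0.0069 0.0862] box -0.001 -0.0053 F [ 0.4 -3.5  2.9] gap 0.0001 yawy-box deg 0.09 tilt [-0.  0. -1.]
shift cm [-0.12  9.43  0.02]
```

View pics/c.png

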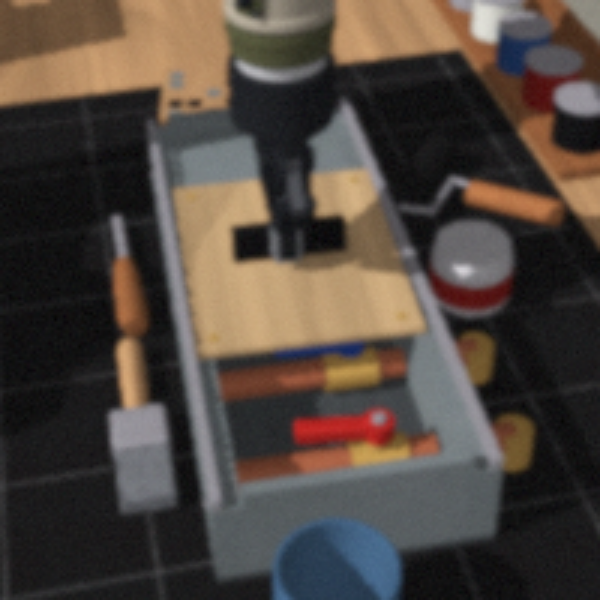

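{"op": "send_rows", "data": {
  "series": [0,1.0,0,0,0,0,0,0,2.0,0,0,0,0,0,0,3.0,0,0,0,0,0,0,4.0,0,0,0,0,0,0,5,0,0,0,0,0,0,6,0,0,0,0,0,0,7,0,0,0,0,0,0,7.8,0,0,0,0,0,0,8.4,0,0,0,0,0,0,8.8,0,0,0,0,0]
}}

```text
clock: 5.72
tcp_pos: [0.5463, 0.0945, 0.0861]
orientation: [-0.0, 0.017, 1.0, 0.0]
wrist_force: [0.4, -2.1, -1.4]
finger_gap: -0.0003
```

{"op": "send_rows", "data": {
  "series": [0,0.2,0,0,0,0,0,0,0.4,0,0,0,0,0,0,0.6,0,0,0,0,0,0,0.8,0,0,0,0,0,0,0.8,0,0,0,0,0]
}}

```text
clock: 6.13
tcp_pos: [0.5469, 0.1016, 0.0863]
orientation: [0.0, 0.018, 1.0, 0.0]
wrist_force: [0.9, 0.6, -0.1]
finger_gap: 0.0001
```

```bash
python3 - <<'E'
from h import *
to((0,.097),.086)
b=read_camera("side")
for s in silhouettes("side","cover_rib")[:1]+silhouettes("side","cover")[:2]:print(s["p"],s["box"])
print("expected near cover edge at end:",proj("side",w((-.085,.01),.075)),proj("side",w((.085,.01),.075)))
cv2.imwrite("pics/d.png",cv2.resize(b[140:340,180:380],(600,600)))
E
```

```text
t 6.13 world [0.5469 0.1016 0.0863] box -0.0008 0.0894 F [ 0.9  0.6 -0.1] gap 0.0001 yawy-box deg 0.04 tilt [ 0.  0. -1.]
shift cm [-0.08  0.75  0.03]
0.58 [235.5, 160.5, 25.8, 23.0]
0.6 [232.3, 173.4, 77.5, 60.5]
0.44 [271.8, 249.7, 28.7, 10.3]
expected near cover edge at end: [239.30260187 230.10046166] [309.77958825 221.34113288]
```

View pics/d.png

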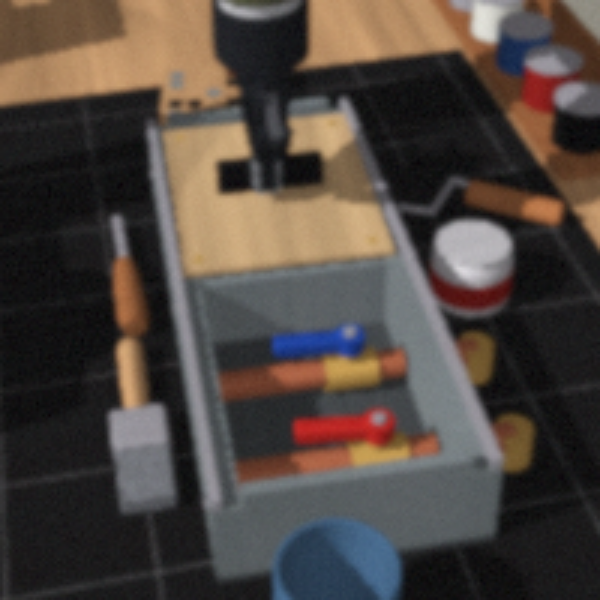

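{"op": "send_rows", "data": {
  "series": [0,0.2,0,0,0,0,0,0,0.4,0,0,0,0,0,0,0.6,0,0,0,0,0,0,0.7,0,0,0,0,0,0,0.7,0,0,0,0,0]
}}

```text
clock: 6.7
tcp_pos: [0.5473, 0.1086, 0.0864]
orientation: [0.0, 0.018, 1.0, 0.0]
wrist_force: [-0.1, -2.0, 0.9]
finger_gap: -0.0001
```

{"op": "send_rows", "data": {
  "series": [0,0.1,0,0,0,0,0,0,0.2,0,0,0,0,0,0,0.3,0,0,0,0,0]
}}

```text
clock: 6.95
tcp_pos: [0.5488, 0.1099, 0.0867]
orientation: [0.001, 0.018, 1.0, -0.002]
wrist_force: [3.5, -9.8, -1.1]
finger_gap: -0.0002
```

{"op": "send_rows", "data": {
  "series": [0,0.1,0,0,0,0,0,0,0.2,0,0,0,0,0,0,0.3,0,0,0,0,0]
}}

```text
clock: 7.2
tcp_pos: [0.55, 0.1108, 0.0871]
orientation: [0.002, 0.019, 1.0, -0.004]
wrist_force: [4.0, -17.0, 1.6]
finger_gap: -0.0001
```

{"op": "send_rows", "data": {
  "series": [0,-0.6,0,0,0,0,0,0,-1.2,0,0,0,0,0,0,-1.8,0,0,0,0,0,0,-1.8,-2,0,0,0,0,0,-1.8,-4.5,0,0,0,0,0,-1.8,-6,0,0,0,0,0,-1.8,-6,0,0,0,0]
}}

```text
clock: 7.78
tcp_pos: [0.5486, 0.0967, 0.1497]
orientation: [0.003, 0.018, 1.0, 0.001]
wrist_force: [0.6, 0.0, 0.3]
finger_gap: -0.0001
```

```bash
python3 - <<'E'
from h import *
st()
for l in("red","blue"):
  for q in((279,284),(306.7,282.3)) if l=="red" else ((271.5,255.5),(297,250.5)):
    d=ray("side",*q,.058 )[:2]-c0;print(l,(d@ex).round(3),(d@ey).round(3))
for b in((.030,-.165),(-.028,-.165)): print(proj("side",w(b,.058)))
read_camera("side")
for l in("cover","red_handle","red_tip"):
  for s in silhouettes("side",l)[:2]:print(l,s["p"],s["box"])
# finger target
to((-.012,-.200),.146)
E
```

```text
t 7.78 world [0.5486 0.0967 0.1497] box 0.001 0.0846 F [0.6 0.  0.3] gap -0.0001 yawy-box deg 0.06 tilt [ 0.005  0.001 -1.   ]
red -0.022 -0.163
red 0.035 -0.17
blue -0.023 -0.074
blue 0.036 -0.069
[304.04349908 281.05067332]
[276.43345315 285.01186291]
cover 0.92 [231.5, 173.2, 80.8, 59.2]
red_handle 0.55 [277.2, 280.0, 32.4, 10.3]
red_tip 0.54 [278.1, 275.5, 33.0, 12.3]
red_tip 0.35 [309.5, 184.6, 54.4, 28.6]
t 7.98 world [0.5458 0.0965 0.1451] box -0.0018 0.0843 F [-0.4  0.5 -0.5] gap -0.0002 yawy-box deg 0.06 tilt [-0.002  0.    -1.   ]
shift cm [  1.05 -28.43  -0.1 ]
```

{"op": "send_rows", "data": {
  "series": [0.1,-2,0,0,0,0,0,0.2,-5,0,0,0,0,0,0.3,-8.5,0,0,0,0,0,0.4,-12,0,0,0,0,0,0.6,-15.5,0,0,0,0,0,0.7,-19,0,0,0,0,0,0.8,-22.3,0,0,0,0,0,1,-25.2,0,0,0,0,0,1,-27.3,0,0,0,0,0,1,-28.2,0,0,0,0,0]
}}

```text
clock: 8.82
tcp_pos: [0.5257, -0.1875, 0.1447]
orientation: [-0.001, 0.019, 1.0, 0.0]
wrist_force: [0.7, 0.0, -0.4]
finger_gap: 0.0001
```

{"op": "send_rows", "data": {
  "series": [0,0,0,0,0,0,0,0,0,1.5,0,0,0,0,0,0,3,0,0,0,0,0,0,4,0,0,0,0,0,0,4.8,0,0,0,0,0,0,5,0,0,0,0,0,0,5,0,0,0,0]
}}

```text
clock: 9.4
tcp_pos: [0.5263, -0.184, 0.0956]
orientation: [-0.001, 0.017, 1.0, 0.0]
wrist_force: [0.7, -0.5, 0.8]
finger_gap: 0.0001
```

```bash
python3 - <<'E'
from h import *
to((-.012,-.197),.047)
b=read_camera("side")
cv2.imwrite("pics/e.png",cv2.resize(b[220:360,210:350],(600,600)))
E
```

```text
t 9.4 world [ 0.5263 -0.184   0.0956] box -0.0111 -0.1967 F [ 0.7 -0.5  0.8] gap 0.0001 yawy-box deg 0.11 tilt [-0.001  0.001 -1.   ]
shift cm [ 0.09 -0.03  4.86]
```

View pics/e.png

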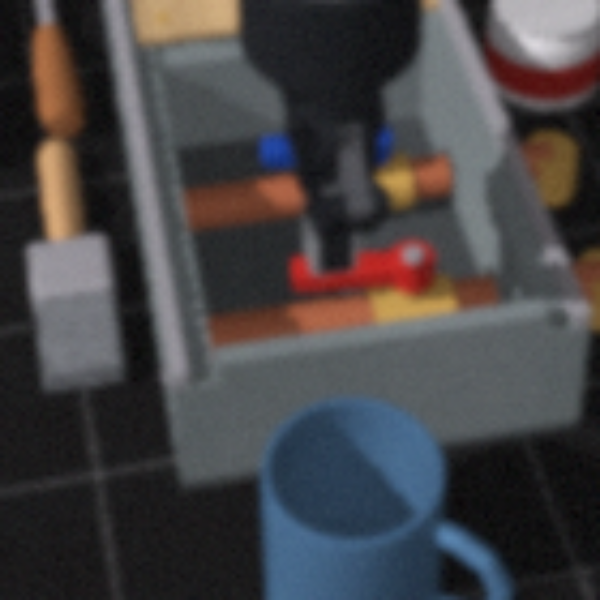

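{"op": "send_rows", "data": {
  "series": [0,0,0.8,0,0,0,0,0,0,1.6,0,0,0,0,0,0,2.4,0,0,0,0,0,0,3.2,0,0,0,0,0,0,4,0,0,0,0,0,0,4.8,0,0,0,0,0,0,4.8,0,0,0,0]
}}

```text
clock: 10.03
tcp_pos: [0.5253, -0.1844, 0.0461]
orientation: [-0.002, 0.018, 1.0, 0.001]
wrist_force: [-0.2, -0.4, 0.0]
finger_gap: 0.0004
```

```bash
python3 -c "
from h import *
for b in((-.0123,-.182),(-.016,-.171),(-.0153,-.153),(-.005,-.1357),(.012,-.125)):to(b,.047)"|sort -u
```

```text
shift cm [ 0.03  1.51 -0.09]
shift cm [ 0.32  4.42 -0.08]
shift cm [ 0.4   2.62 -0.09]
shift cm [-0.71  6.14 -0.09]
shift cm [-2.41  7.21 -0.09]
t 10.03 world [ 0.5253 -0.1844  0.0461] box -0.012 -0.1971 F [-0.2 -0.4  0. ] gap 0.0004 yawy-box deg 0.04 tilt [-0.003  0.002 -1.   ]
```

{"op": "send_rows", "data": {
  "series": [0,0.5,0,0,0,0,0,0,1,0,0,0,0,0,0,1.5,0,0,0,0,0,0.2,2,0,0,0,0,0,0.4,2.6,0,0,0,0,0,0.4,3.2,0,0,0,0,0,0.4,3.8,0,0,0,0,0,0.3,4.4,0,0,0,0,0,0.3,4.4,0,0,0,0,0]
}}

```text
clock: 10.78
tcp_pos: [0.5252, -0.1397, 0.0485]
orientation: [-0.0, 0.017, 1.0, 0.0]
wrist_force: [0.4, -1.1, 1.7]
finger_gap: 0.0001
```

```bash
python3 -c "
from h import *
for b in((-.0153,-.153),(-.005,-.1357),(.012,-.125),(.014,-.125)):to(b,.047)"|sort -u
```

```text
shift cm [ 0.15 -0.05  0.15]
shift cm [-0.88  1.68  0.15]
shift cm [-2.58  2.75  0.15]
shift cm [-2.78  2.75  0.15]
t 10.78 world [ 0.5252 -0.1397  0.0485] box -0.0138 -0.1525 F [ 0.4 -1.1  1.7] gap 0.0001 yawy-box deg 0.11 tilt [-0.     0.001 -1.   ]
```

{"op": "send_rows", "data": {
  "series": [-0.2,0.6,0,0,0,0,0,-0.5,1.1,0,0,0,0,0,-0.9,1.7,0,0,0,0,0,-1.3,2.1,0,0,0,0,0,-1.7,2.4,0,0,0,0,0,-2.1,2.7,0,0,0,0,0,-2.5,2.7,0,0,0,0,0,-2.5,2.7,0,0,0,0,0]
}}

```text
clock: 11.45
tcp_pos: [0.5511, -0.1133, 0.0477]
orientation: [-0.001, 0.017, 1.0, 0.001]
wrist_force: [-1.6, -0.0, -0.1]
finger_gap: 0.0002
```

{"op": "send_rows", "data": {
  "series": [-0.1,0,0,0,0,0,0,-0.2,0,0,0,0,0,0,-0.3,0,0,0,0,0,0]
}}

```text
clock: 11.7
tcp_pos: [0.5534, -0.1142, 0.0479]
orientation: [-0.001, 0.018, 1.0, 0.001]
wrist_force: [-4.2, 3.5, 0.4]
finger_gap: 0.0001
```

```bash
python3 -c "
from h import *
st()"
```

```text
t 11.7 world [ 0.5534 -0.1142  0.0479] box 0.0135 -0.126 F [-4.2  3.5  0.4] gap 0.0001 yawy-box deg 0.06 tilt [-0.001  0.002 -1.   ]
```

{"op": "send_rows", "data": {
  "series": [-0.1,0,0,0,0,0,0,-0.2,0,0,0,0,0,0,-0.3,0,0,0,0,0,0,-0.3,0,0,0,0,0,0]
}}

```text
clock: 12.03
tcp_pos: [0.5572, -0.1149, 0.0482]
orientation: [-0.0, 0.018, 1.0, 0.0]
wrist_force: [-3.9, 3.6, -1.1]
finger_gap: -0.0003
```

{"op": "send_rows", "data": {
  "series": [-0.1,0,0,0,0,0,0,-0.2,0,0,0,0,0,0,-0.3,0,0,0,0,0,0,-0.3,0,0,0,0,0,0]
}}

```text
clock: 12.37
tcp_pos: [0.5576, -0.1149, 0.0481]
orientation: [-0.002, 0.018, 1.0, 0.0]
wrist_force: [-10.6, 2.7, 5.8]
finger_gap: 0.0003
```

{"op": "send_rows", "data": {
  "series": [-0.1,0,0,0,0,0,0,-0.3,0,0,0,0,0,0,-0.3,0,0,0,0,0,0]
}}

```text
clock: 12.62
tcp_pos: [0.5578, -0.1148, 0.048]
orientation: [-0.005, 0.018, 1.0, 0.0]
wrist_force: [-17.2, 1.8, 12.0]
finger_gap: 0.0001
```

{"op": "send_rows", "data": {
  "series": [0.7,0,0,0,0,0,0,1.5,0,0,0,0,0,0,2.5,0,0,0,0,0,0,2.5,0,-2,0,0,0,0,2.5,0,-5,0,0,0,0,2.5,0,-8,0,0,0,0,2.5,0,-11,0,0,0,0,2.5,0,-14,0,0,0,0,2.5,0,-16,0,0,0,0]
}}

```text
clock: 13.37
tcp_pos: [0.5404, -0.1156, 0.2124]
orientation: [0.004, 0.018, 1.0, -0.001]
wrist_force: [0.7, -0.5, -0.9]
finger_gap: 0.0
```

{"op": "send_rows", "data": {
  "series": [2,3,0,0,0,0,0,4,6,0,0,0,0,0,6,9.5,0,0,0,0,0,8,13,0,0,0,0,0,10,16.5,0,0,0,0,0,11,20,0,0,0,0,0,12,23,0,0,0,0,0,13,26,0,0,0,0,0,13,28,0,0,0,0,0,13,28,0,0,0,0,0]
}}

```text
clock: 14.2
tcp_pos: [0.4194, 0.1731, 0.2093]
orientation: [0.002, 0.016, 1.0, 0.001]
wrist_force: [-0.2, 0.2, -0.3]
finger_gap: -0.0002
```

```bash
python3 - <<'E'
from h import *
st()
a=read_camera("top");b=read_camera("side")
cv2.imwrite("pics/f.png",np.hstack([cv2.resize(a[160:280,190:390],(0,0),fx=2,fy=5/2),cv2.resize(b[160:310,215:345],(350,300))]) if 0 else np.hstack([cv2.resize(a[160:280,200:400],(500,300)),cv2.resize(b[160:310,215:365],(300,300))]))
E
```

```text
t 14.2 world [0.4194 0.1731 0.2093] box -0.1309 0.1563 F [-0.2  0.2 -0.3] gap -0.0002 yawy-box deg 0.29 tilt [ 0.005  0.002 -1.   ]
```

View pics/f.png

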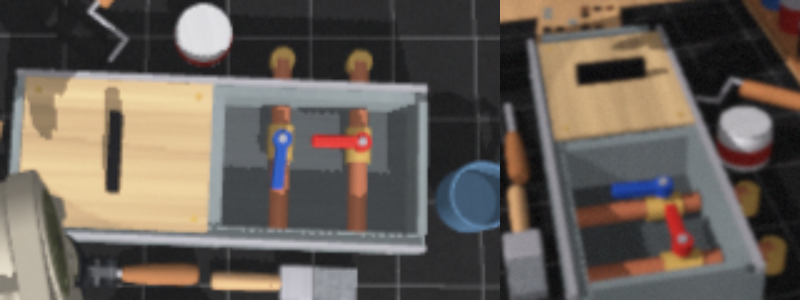

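```bash
python3 - <<'E'
from h import *
for uv,z in(((212,85),.075),((210,235),.075),((20,80),.075),((362,142),.058),((315,141),.058),((283,139),.058),((278,187),.058)):
    d=ray("top",200+uv[0]*.4,160+uv[1]*.4,z)[:2]-c0;print(uv,(d@ex).round(4),(d@ey).round(4))
b=read_camera("side")
cv2.imwrite("pics/g.png",np.hstack([cv2.imread("pics/d.png")[270:490,180:480],cv2.resize(b[140:340,180:380],(600,600))[270:490,180:480]]))
E
```

```text
(212, 85) 0.0871 0.0113
(210, 235) -0.084 0.007
(20, 80) 0.084 0.2313
(362, 142) 0.0307 -0.1638
(315, 141) 0.0296 -0.1098
(283, 139) 0.0305 -0.0729
(278, 187) -0.0252 -0.0688
```

View pics/g.png

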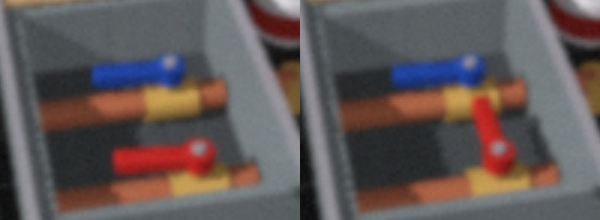

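Red is shut, blue is unchanged, and the cover is at the blank end (near edge at box y of about 10 mm, as expected).

```bash
python3 -c "
from h import *
print(hand_in())"
```

```text
the job is handed in; nothing more can be done
None
```

The job is done and handed in at about 14 s on the robot's clock. I slid the cover by its rib to the blank end until it met the end stop. I then swept the red handle clockwise onto its stop and moved the arm clear.

**Cover:** it met the end stop with about 17 N on the wrist. In the last top picture its near edge is at box y of about 7 to 11 mm, against 10 mm expected. Its far edge read 231 mm against the stop at 225 mm, so that pixel reading was a few mm off.

**Red handle:** it met its stop with about 17 N on the wrist. In the last top picture it points along the box's +y, within about 1 degree.

**Blue handle:** it looks the same in the before and after side pictures.

**Other items:** the tin, mug, gouge and brush show no visible change. The roller and print block are only partly in the last pictures, and I made no separate measurement of any of these.

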